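Refill the trolley's bottle rack in mirrored order

ROBOT

A 7-joint arm with a two-finger parallel gripper is mounted at the origin on the work surface. World frame = base frame: x ahead of the robot, y to its left, z up, the work surface at z = 0. Lengths are in m, angles in rad, forces in N, time in s.
With the tool pointing down it reaches from about 0.35 to 0.9 m from the base axis. Payload 8.1 kg.
Tool frame: the origin (TCP) lies at the very end of the fingers, on their centre line; the grasp point (between the pads) lies 19 mm behind it (arm.tcp_to_grasp is the z of the grasp point in the tool frame, in m); z points along the fingers, y is the line along which they close (so a half turn about z gives the same grasp; the last joint's range is limited). The gripper opens to 92 mm and grips with 3 to 60 N. Pads are 19 mm wide; open, the fingers measure 130 mm over their backs; the gripper's body (75 mm by 190 mm) begins 47 mm behind the grasp point.
Start: joints at [1.026, 0.434, 0.025, 1.573, -0.012, 1.134, -0.075], TCP at [0.267, -0.565, 0.227] pointing down, gripper open.
Joint ranges: [-2.62, 2.62], [-0.44, 2.09], [-1.27, 1.32], [0.08, 2.57], [-1.32, 4.46], [0.12, 2], [-2.74, 2.74]. Speed limits (rad/s): [2.22, 2.22, 3.01, 3.01, 3.14, 3.14, 3.14].

INTERFACE

Orientations are given as a rotation vector (axis times angle).
In Python, from cell import readout, vision, sign_off, arm gives the robot as it stands. The module is installed in compiled form; this text tells all that it offers.
- The arm moves only by the shell command python3 -m creep 'ROWS' [FORCE]. ROWS is JSON, a list of rows, each a list of 5 numbers: the shift along the tool's x, y, z in units of 4 cm (1.0 is 4 cm), then the turn about the tool's z in units of 4 degrees (1.0 is 4 degrees), then the opening, from 0 (shut) to 1 (fully open). A call has 1 to 12 rows; each row shifts and turns the commanded pose from where the row before left it, along the tool's axes as they then stand; what a row does not reach is not made up. A row lasts 1/8 s, in which the tool goes at most 62.5 mm and 10.7 degrees, less where a joint would pass 70% of its speed; a pose out of reach is approached as far as the arm can. A call with a number of a shift or a turn outside -1 to 1 is refused whole. A call with a gripper value outside its range is refused whole. The fingers move at their own pace and stop on an object; FORCE is the grip in N (left out, the last holds). Time passes only in rows, so rows that do not move let the fingers close. It gives the time, the measured TCP pose, the force, the opening and the grip force at its end, in the units of the state.
- readout.observe(): the state, without advancing time (a new reading comes with each control period).
- vision.get_image(name): name is "scene" or "top"; returns a dict with "pixels" (384x512x3 uint8, blue, green, red), "z_map" (384x512 float32, m along the optical axis (not along the pixel's ray), 0 where there is no reading), "camera_matrix" (3x3 intrinsics, pixels), "position" and "rotation" of the camera in the world. Camera axes: x right, y up, looking along -z (the intrinsics and any distortion apply to the point x, -y, -z); pixel columns grow to the right and rows downward; lengths in m; the calibration is good to about 2 mm. A picture is of the moment at which its call begins.
- sign_off(): hands the job in; it is judged then, once.
The state is a dict: "clock": time; "joints": joint angles; "dq": joint speeds; "joint_efforts": joint torques, N m; "position": TCP position; "ee_rot": TCP orientation; "force": force on the tool from outside, world axes, zero at the start; "ft_torque": the same for the moment, N m; "width": opening from 0.0 (shut) to 1.0 (fully open); "gripper_force": force on a finger pad.
Only numpy, scipy, OpenCV 4.12 (cv2) and the standard library are available. Lean on these libraries where they do the work, as an engineer would, in place of code of your own. Each camera call takes 0.05 s, during which the arm holds its last target. There are 200 camera calls.

TASK

Move the four coloured bottles one by one from the coloured trays of the wooden bench rack to the empty black rack, which is worked from the other side of the bench, so their left-to-right order must be reversed: the bottle at the left end goes into the right-end pocket, the next into the second pocket from the right, and so on. Keep every bottle upright all the time, leave each standing flat on the floor of its own pocket, let go of them all, and leave the brown bottle, the yellow tub and the tape roll where they are.

Things in the scene. Friction and masses are not known exactly. Their poses are not given: they have to be found in the camera images.
- red_bottle_mid (a point): the red bottle: a closed, rigid, upright red plastic bottle with a white paper label and a red cap; round, 40 mm diameter up to 62 mm, then a shoulder to a 22 mm cap, 90 mm tall in all, about 90 g. This point is on its axis, half-way up (45 mm above its underside); z is the bottle's axis.
- blue_bottle_mid (a point): the blue bottle: a closed, rigid, upright blue plastic bottle with a white paper label and a blue cap; round, 40 mm diameter up to 62 mm, then a shoulder to a 22 mm cap, 90 mm tall in all, about 90 g. This point is on its axis, half-way up (45 mm above its underside); z is the bottle's axis.
- green_bottle_mid (a point): the green bottle: a closed, rigid, upright green plastic bottle with a white paper label and a green cap; round, 40 mm diameter up to 62 mm, then a shoulder to a 22 mm cap, 90 mm tall in all, about 90 g. This point is on its axis, half-way up (45 mm above its underside); z is the bottle's axis.
- yellow_bottle_mid (a point): the yellow bottle: a closed, rigid, upright yellow plastic bottle with a white paper label and a yellow cap; round, 40 mm diameter up to 62 mm, then a shoulder to a 22 mm cap, 90 mm tall in all, about 90 g. This point is on its axis, half-way up (45 mm above its underside); z is the bottle's axis.
- red_tray: the shallow red tray (66 x 64 mm, 16 mm high, 2 mm walls) fixed on the wooden bench rack, in which the red bottle stands at the start; the bottle stands on its floor, which is 4 mm above its origin. Origin: centre of its underside, 12 mm above the table. It never moves, so it keeps showing where that bottle came from.
- blue_tray: the shallow blue tray (66 x 64 mm, 16 mm high, 2 mm walls) fixed on the wooden bench rack, in which the blue bottle stands at the start; the bottle stands on its floor, which is 4 mm above its origin. Origin: centre of its underside, 12 mm above the table. It never moves, so it keeps showing where that bottle came from.
- green_tray: the shallow green tray (66 x 64 mm, 16 mm high, 2 mm walls) fixed on the wooden bench rack, in which the green bottle stands at the start; the bottle stands on its floor, which is 4 mm above its origin. Origin: centre of its underside, 12 mm above the table. It never moves, so it keeps showing where that bottle came from.
- yellow_tray: the shallow yellow tray (66 x 64 mm, 16 mm high, 2 mm walls) fixed on the wooden bench rack, in which the yellow bottle stands at the start; the bottle stands on its floor, which is 4 mm above its origin. Origin: centre of its underside, 12 mm above the table. It never moves, so it keeps showing where that bottle came from.
- bench_rack: the wooden rack the bottles start on, fixed: a 78 x 284 mm rail, 12 mm thick, end cheeks 30 mm high, carrying the four coloured trays in a row along its y axis, at y = -99, -33, +33 and +99 mm of its frame, in an order that differs from start to start. Origin: centre of its underside, on the table; y along the row, to the robot's left within about 20 degrees; z up.
- trolley_rack: the empty rack to fill, fixed: black 78 x 284 mm base, 16 mm thick, with four pockets in a row between aluminium strips (4 mm thick, tops 28 mm above the table). Pockets: 62 x 62 mm inside, centred at x = 0, y = -99, -33, +33, +99 mm of its frame, floor 16 mm above the origin. Origin: centre of its underside, on the table; y along the row, to the robot's left within about 20 degrees; z up.
- brown_bottle: bystander: brown glass bottle with white cap, 48 mm diameter, 95 mm tall, standing beyond the racks; origin at the centre of its underside
- yellow_tub: bystander: yellow tub with black lid, 68 mm diameter, 75 mm tall, beyond the racks; origin at the centre of its underside
- tape_roll: bystander: black roll of tape lying flat, 84 mm outer diameter, 19 mm high, beyond the racks; origin at the centre of its underside
Things that resemble listed ones, but are neither listed nor needed, are in the scene too. What is meant by the part that bears green_bottle_mid is not pink or purple, and is the larger of those in its own colour.

How it is judged:
By the outcome, as a careful person would: the job done as asked, in the order asked, and still so for the second after the job is handed in, with the robot touching nothing.
It also fails if it takes over 112 s, if anything falls off the work surface, if the arm or the gripper's body presses on something with over 40 N, if the wrist force passes 120 N, or if a joint passes its speed limit or range.

## Working session

There is one attempt and no reset: what is moved stays moved. The work goes in short steps, Python scripts to look and compute and a shell command to move; the robot and the scene stay as the last step left them, time stands still between calls to the robot, and variables do not carry over. Pictures are saved under pics/ and viewed, at most 14 in all, crops included, and the job is handed in when it is done.

```bash
mkdir -p pics; cat > h.py <<'E'
import numpy as np, cv2
from cell import readout, vision
def pts(im):
    K=np.array(im["camera_matrix"]);R=np.array(im["rotation"]);p=np.array(im["position"])
    if R.ndim==1: R=cv2.Rodrigues(R)[0]
    z=im["z_map"];v,u=np.mgrid[:384,:512]
    c=np.stack([(u-K[0,2])/K[0,0]*z,-(v-K[1,2])/K[1,1]*z,-z],-1)
    return c@R.T+p
E
python3 - <<'E'
from h import *
for n in("scene","top"):
    im=vision.get_image(n);cv2.imwrite(f"pics/{n}0.png",im["pixels"]);np.savez(f"{n}0.npz",**im)
    print(n,im["position"],im["rotation"],im["camera_matrix"],im.keys())
s=readout.observe();print(s)
E
```

```text
scene [ 1.04052799 -0.57816664  0.91978289] [0.68838839 0.23881481 0.68252894] [[479.82030382   0.         248.58696729]
 [  0.         479.82030382 186.31100233]
 [  0.           0.           1.        ]] dict_keys(['pixels', 'z_map', 'camera_matrix', 'position', 'rotation'])
top [0.49007858 0.00825191 0.91386124] [ 0.05498109 -0.11117435 -1.56071433] [[367.39614407   0.         260.6947589 ]
 [  0.         367.39614407 188.18050124]
 [  0.           0.           1.        ]] dict_keys(['pixels', 'z_map', 'camera_matrix', 'position', 'rotation'])
{'clock': 0.1, 'joints': array([ 1.02637818,  0.43513724,  0.02497444,  1.57396034, -0.01161317,
        1.13402509, -0.0751106 ]), 'dq': array([ 1.82486825e-03, -2.24517270e-03, -5.28101878e-04, -2.31326088e-03,
        4.83327276e-04, -2.12279927e-05, -1.98047417e-04]), 'joint_efforts': array([ 2.66288698e-03, -6.69121242e+01,  9.88070816e-01, -3.15143752e+01,
       -6.04524300e-02,  3.74777452e-02,  4.55322299e-05]), 'position': array([ 0.26700683, -0.56460387,  0.22605115]), 'ee_rot': array([-3.06398781e+00, -6.87954244e-01,  6.50137730e-04]), 'force': array([-0.23056716,  0.59510362,  0.63657589]), 'ft_torque': array([ 0.03203504, -0.01803981, -0.00749552]), 'gripper_force': 0.0, 'width': 1.000540290472689}
```

View pics/scene0.png

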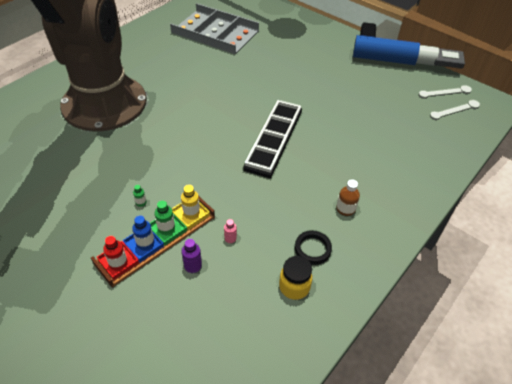

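View pics/top0.png

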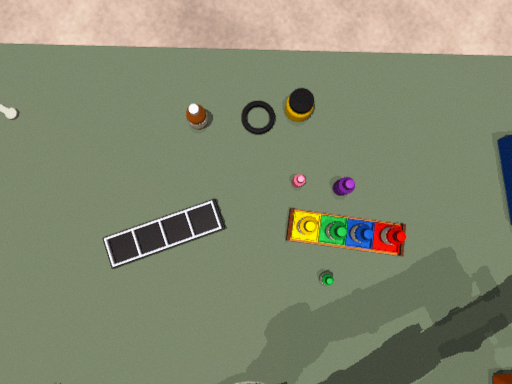

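The scene shows the bench rack with four bottles. In the top view these are yellow (308,226), green (338,231), blue (366,234) and red (396,236). Top-view image left is +y, so the order from the robot's left is Y, G, B, R. The empty black rack is at (165,233).

There are two green candidates: the bottle in the rack's green tray (338,231), and a small loose one at (327,279). The larger one in the tray is the one meant. Purple (345,186) and pink (299,180) are lookalikes. I'll confirm with a crop.

```bash
python3 - <<'E'
from h import *
T=dict(np.load("top0.npz"));S=dict(np.load("scene0.npz"))
cv2.imwrite("pics/crop0.png",cv2.resize(T["pixels"][160:300,220:420],None,fx=4,fy=4,interpolation=cv2.INTER_CUBIC))
H={"red":[(0,8),(172,180)],"yellow":[(22,32)],"green":[(50,80)],"blue":[(100,128)]}
tc={}
for n,im in(("top",T),("scene",S)):
    P=pts(im);h=cv2.cvtColor(im["pixels"],cv2.COLOR_BGR2HSV)
    for c,rs in H.items():
        m=np.zeros((384,512),bool)
        for a,b in rs:m|=(h[...,0]>=a)&(h[...,0]<=b)
        m&=(h[...,1]>150)&(h[...,2]>50)&(im["z_map"]>0)&(P[...,2]<.13)
        m&=(abs(P[...,0]-.47)<.12)&(P[...,1]>-.42)&(P[...,1]<0)
        nc,l,st,ce=cv2.connectedComponentsWithStats(m.astype(np.uint8))
        k=1+np.argmax(st[1:,4]);q=P[l==k]
        cap=q[(q[:,2]>.096)];lo=q[q[:,2]<.033]
        mid=lambda a:(a[:,:2].min(0)+a[:,:2].max(0))/2 if len(a) else None
        print(n,c,len(q),"cap",len(cap),mid(cap),np.median(cap,0) if len(cap) else"", "tray",mid(lo), q[:,2].max())
    # trolley
    g=(np.abs(P[...,2]-.022)<.012)&(P[...,1]>.05)&(P[...,1]<.45)&(abs(P[...,0]-.42)<.12)&(im["z_map"]>0)
    g=cv2.morphologyEx(g.astype(np.uint8),cv2.MORPH_OPEN,np.ones((3,3)))
    nc,l,st,ce=cv2.connectedComponentsWithStats(g);k=1+np.argmax(st[1:,4])
    print(n,"trolley",cv2.minAreaRect((P[l==k][:,:2]*1000).astype(np.float32)),len(P[l==k]))
    w=(P[...,2]>.006)&(P[...,2]<.034)&(P[...,1]>-.42)&(P[...,1]<-.02)&(abs(P[...,0]-.47)<.12)&(im["z_map"]>0)
    w=(P[...,2]>.008)&(P[...,2]<.13)&(im["z_map"]>0)
    nc,l,st,ce=cv2.connectedComponentsWithStats(w.astype(np.uint8))
    for k in range(1,nc):
        if st[k,4]>50:
            q=P[l==k]; print("  blob",st[k],q.min(0).round(3),q.max(0).round(3))
E
```

```text
top red 721 cap 88 [ 0.47165342 -0.33164029] [ 0.47278215 -0.32973112  0.10548012] tray [ 0.46728813 -0.34005655] 0.10905295235470536
top yellow 712 cap 78 [ 0.49359052 -0.12864069] [ 0.49357298 -0.12836321  0.10543723] tray [ 0.49429353 -0.13404307] 0.10865173917537974
top green 617 cap 83 [ 0.48190769 -0.1988322 ] [ 0.48095058 -0.19768889  0.10587836] tray [ 0.48597708 -0.19928217] 0.10899943904397758
top blue 591 cap 83 [ 0.47780803 -0.25761846] [ 0.47685309 -0.25632247  0.10540344] tray [ 0.47680588 -0.26341454] 0.10896284480217666
top trolley ((474.6747741699219, 209.5992431640625), (78.13456726074219, 284.0543212890625), 20.011882781982422) 3758
  blob [285  88  29  34 762] [ 0.757 -0.147  0.009] [ 0.821 -0.083  0.079]
  blob [241 101  34  33 468] [ 0.724 -0.056  0.008] [0.807 0.027 0.022]
  blob [186 104  22  25 418] [0.734 0.111 0.009] [0.779 0.157 0.098]
  blob [499 135  13  76 521] [ 0.538 -0.657  0.008] [ 0.721 -0.636  0.053]
  blob [292 174  13  14 132] [ 0.59  -0.127  0.01 ] [ 0.617 -0.1    0.066]
  blob [333 177  22  19 309] [ 0.57  -0.242  0.009] [ 0.61  -0.203  0.094]
[... 1003 characters left out ...]
008] [0.126 0.611 0.042]
  blob [ 353   22  112   47 2472] [0.369 0.668 0.008] [0.736 0.898 0.078]
  blob [  60   64   86   66 3639] [-0.111 -0.123  0.008] [0.126 0.123 0.13 ]
  blob [ 243  101   59   76 2166] [0.397 0.063 0.008] [0.558 0.356 0.034]
  blob [337 180  23  35 575] [0.736 0.111 0.008] [0.783 0.155 0.099]
  blob [133 185  13  21 199] [ 0.361 -0.194  0.008] [ 0.384 -0.168  0.063]
  blob [  91  185  124  101 4575] [ 0.425 -0.375  0.008] [ 0.538 -0.086  0.109]
  blob [224 220  13  22 229] [ 0.59  -0.128  0.008] [ 0.62  -0.102  0.066]
  blob [ 279  230   53   69 1700] [ 0.725 -0.149  0.008] [0.825 0.028 0.079]
  blob [181 239  21  33 512] [ 0.574 -0.243  0.008] [ 0.612 -0.204  0.092]
```

View pics/crop0.png

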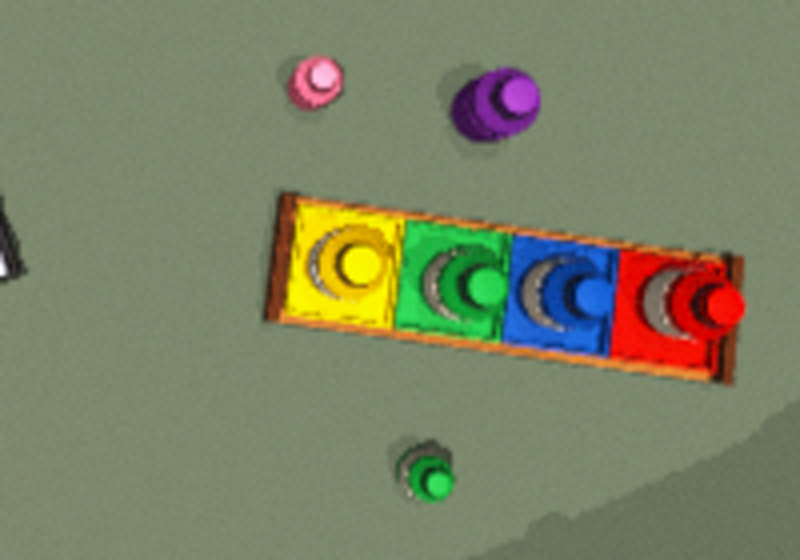

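The crop confirms the in-tray green bottle, larger than the loose green one below it, and it sits between yellow and blue. The row order from the robot's left is yellow, green, blue, red. Next I'll write a helper that gives the shifts, then move.

```bash
cat > go.py <<'E'
# go.py NAME : turn (units, do it first/vertical) then shift in tool axes after the turn
import sys; from h import *
B=dict(yellow=(.4936,-.1286),green=(.4815,-.198),blue=(.4773,-.257),red=(.473,-.3315))
C=np.array([.4755,.2098]);a=np.radians(19.5);Y=np.array([-np.sin(a),np.cos(a)])
P=dict(p1=-.099,p2=-.033,p3=.033,p4=.099)
n=sys.argv[1]
xy,yaw=(np.array(B[n]),-8.) if n in B else (C+P[n]*Y,19.5)
s=readout.observe();R=cv2.Rodrigues(s["ee_rot"])[0]
cur=np.degrees(np.arctan2(R[1,1],R[0,1]));d=(yaw-cur+90)%180-90
Rn=R@cv2.Rodrigues(np.array([0,0,np.radians(-d)]))[0]
t=np.array([*xy,.047])-s["position"]
print("t",s["clock"],"pos",s["position"].round(4),"tilt",R[2,2].round(4),"turn units",(-d/4).round(2),"shift units after turn",(Rn.T@t/.04).round(2),"now-axes",(R.T@t/.04).round(2),"w",round(s["width"],3),"gf",s["gripper_force"],"F",s["force"].round(1),"j",s["joints"].round(2))
E
python3 go.py yellow
```

```text
t 0.1 pos [ 0.267  -0.5646  0.2261] tilt -1.0 turn units -14.17 shift units after turn [11.58  4.1   4.49] now-axes [ 9.78 -7.43  4.49] w 1.001 gf 0.0 F [-0.2  0.6  0.6] j [ 1.03  0.44  0.02  1.57 -0.01  1.13 -0.08]
```

```bash
python3 -m creep '[[0,0,0,-1,1],[0,0,0,-1,1],[0,0,0,-1,1],[0,0,0,-1,1],[0,0,0,-1,1],[0,0,0,-1,1],[0,0,0,-1,1],[0,0,0,-1,1],[0,0,0,-1,1],[0,0,0,-1,1],[0,0,0,-1,1],[0,0,0,-1,1]]'
python3 -m creep '[[0,0,0,-1,1],[0,0,0,-1,1],[0.5,0.2,0,-0.2,0.8],[0.9,0.4,0,0,0.8],[0.9,0.4,0,0,0.8],[0.9,0.4,0,0,0.8],[0.9,0.4,0,0,0.8],[0.9,0.4,0,0,0.8],[0.9,0.4,0,0,0.8],[0.9,0.3,0,0,0.8],[0.9,0.3,0,0,0.8],[0.9,0.3,0,0,0.8]]'
python3 go.py yellow
```

```text
clock: 1.6
position: [0.267, -0.5647, 0.2262]
ee_rot: [-2.517, -1.878, -0.0]
force: [0.7, 0.1, 0.1]
width: 0.998
gripper_force: 0.0
clock: 3.1
position: [0.4537, -0.2409, 0.2267]
ee_rot: [-2.369, -2.063, -0.0]
force: [1.3, 0.4, 0.3]
width: 0.799
gripper_force: 0.0
t 3.1 pos [ 0.4537 -0.2409  0.2267] tilt -1.0 turn units 0.03 shift units after turn [2.92 0.6  4.49] now-axes [2.92 0.6  4.49] w 0.799 gf 0.0 F [1.3 0.4 0.3] j [ 0.67  0.28 -0.35  1.82  0.11  1.06  0.13]
```

```bash
python3 -m creep '[[0.9,0.2,0,0,0.8],[0.9,0.2,0,0,0.8],[0.8,0.2,0,0,0.8],[0.3,0,0.5,0,0.8],[0,0,0.9,0,0.8],[0,0,0.5,0,0.8],[0,0,0,0,0.8]]'
python3 go.py yellow; python3 - <<'E'
from h import *
for n in("scene","top"):
    im=vision.get_image(n)["pixels"];im=im[150:310,60:260] if n=="scene" else im[150:310,230:430]
    cv2.imwrite(f"pics/{n}1.png",cv2.resize(im,None,fx=3,fy=3))
E
```

```text
clock: 3.98
position: [0.4916, -0.1305, 0.1495]
ee_rot: [-2.366, -2.062, 0.003]
force: [-0.1, 0.4, 0.2]
width: 0.8
gripper_force: 0.0
t 3.975 pos [ 0.4916 -0.1305  0.1495] tilt -1.0 turn units 0.04 shift units after turn [0.05 0.05 2.56] now-axes [0.05 0.05 2.56] w 0.8 gf 0.0 F [-0.1  0.4  0.2] j [ 0.46  0.37 -0.39  1.92  0.18  0.89 -0.16]
```

View pics/scene1.png

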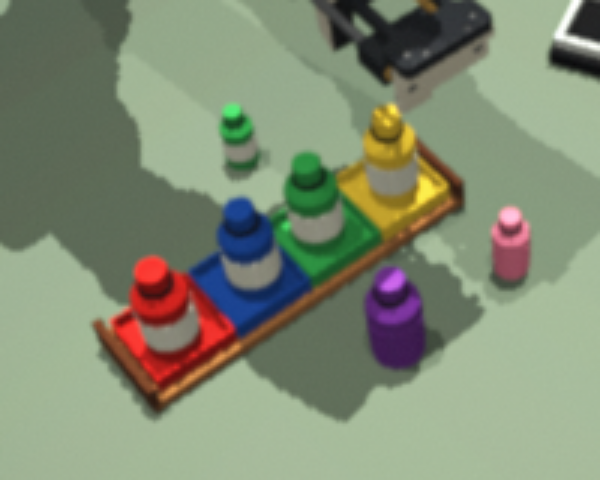

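The gripper is over the yellow bottle (crop 390,150) and nothing is disturbed. Descending and gripping.

```bash
python3 -m creep '[[0.05,0.05,0.5,0,0.8],[0,0,0.6,0,0.8],[0,0,0.6,0,0.8],[0,0,0.5,0,0.8],[0,0,0.35,0,0.8],[0,0,0,0,0.8],[0,0,0,0,0.3],[0,0,0,0,0.3],[0,0,0,0,0.3],[0,0,0,0,0.3],[0,0,0,0,0.3]]' 20
python3 go.py yellow
```

```text
clock: 5.45
position: [0.4955, -0.1304, 0.049]
ee_rot: [2.369, 2.063, 0.0]
force: [-0.6, 0.2, 3.7]
width: 0.428
gripper_force: 20.0
t 5.45 pos [ 0.4955 -0.1304  0.049 ] tilt -1.0 turn units 0.03 shift units after turn [ 0.04 -0.05  0.05] now-axes [ 0.04 -0.05  0.05] w 0.428 gf 19.998055622563697 F [-0.6  0.2  3.7] j [ 0.41  0.51 -0.34  2.01  0.27  0.66 -0.25]
```

```bash
python3 -m creep '[[0,0,-0.3,0,0.3],[0,0,-0.6,-0.5,0.3],[0,0,-0.7,-1,0.3],[0,0,-0.7,-1,0.3],[0,0,-0.5,-1,0.3],[0,0,-0.3,-1,0.3],[0,0,0,-1,0.3],[0,0,0,-1,0.3],[0,0,0,-0.4,0.3],[0,0,0,0,0.3]]' 25
python3 go.py p1
```

```text
clock: 6.7
position: [0.4952, -0.1303, 0.1729]
ee_rot: [1.81, 2.568, -0.0]
force: [0.2, -0.4, -1.6]
width: 0.43
gripper_force: 25.0
t 6.7 pos [ 0.4952 -0.1303  0.1729] tilt -1.0 turn units 0.04 shift units after turn [5.71 2.37 3.15] now-axes [5.7  2.39 3.15] w 0.43 gf 24.992584430146962 F [ 0.2 -0.4 -1.6] j [ 0.56  0.36 -0.52  1.88  0.22  0.95  0.28]
```

```bash
python3 -m creep '[[0.4,0.17,0,0,0.3],[0.7,0.3,0,0,0.3],[0.8,0.33,0,0,0.3],[0.8,0.33,0,0,0.3],[0.8,0.33,0,0,0.3],[0.8,0.33,0,0,0.3],[0.7,0.3,0,0,0.3],[0.5,0.2,0,0,0.3],[0.2,0.08,0,0,0.3],[0,0,0,0,0.3]]'
python3 go.py p1
```

```text
clock: 7.95
position: [0.5074, 0.117, 0.1727]
ee_rot: [-1.807, -2.57, 0.0]
force: [0.0, -1.1, -1.3]
width: 0.427
gripper_force: 25.0
t 7.95 pos [0.5074 0.117  0.1727] tilt -1.0 turn units 0.07 shift units after turn [-0.02  0.02  3.14] now-axes [-0.02  0.02  3.14] w 0.427 gf 24.99285245547071 F [ 0.  -1.1 -1.3] j [ 0.12  0.39 -0.59  1.86  0.26  0.97 -0.23]
```

```bash
python3 -m creep '[[0,0,0.4,0,0.3],[0,0,0.7,0,0.3],[0,0,0.7,0,0.3],[0,0,0.6,0,0.3],[0,0,0.4,0,0.3],[0,0,0.2,0,0.3],[0,0,0.07,0,0.3],[0,0,0,0,0.3],[0,0,0,0,0.3]]'
python3 go.py p1;  python3 - <<'E'
from h import *
im=vision.get_image("scene")["pixels"][70:230,180:380]
cv2.imwrite("pics/place1.png",cv2.resize(im,None,fx=3,fy=3))
E
```

```text
clock: 9.07
position: [0.5081, 0.1164, 0.0505]
ee_rot: [1.808, 2.568, 0.001]
force: [-0.1, 1.0, -1.3]
width: 0.43
gripper_force: 25.0
t 9.075 pos [0.5081 0.1164 0.0505] tilt -1.0 turn units 0.05 shift units after turn [-0.    0.01  0.09] now-axes [-0.    0.01  0.09] w 0.43 gf 24.99285976518877 F [-0.1  1.  -1.3] j [ 0.05  0.55 -0.51  1.98  0.4   0.71 -0.36]
```

View pics/place1.png

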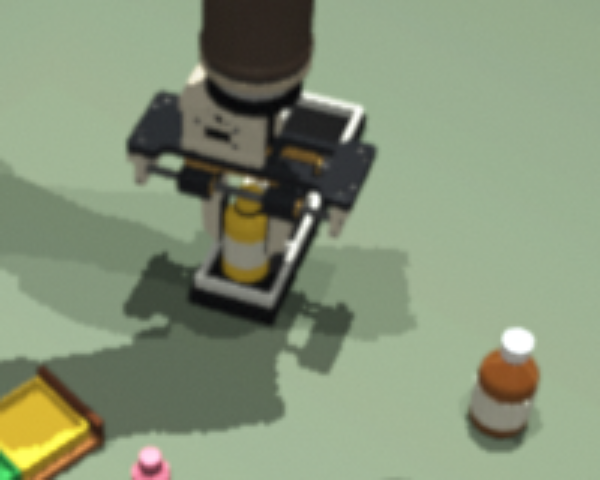

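Yellow is upright inside the right-end pocket (crop 247,245). Releasing and retreating.

```bash
python3 -m creep '[[0,0,0.03,0,0.3],[0,0,0,0,0.8],[0,0,0,0,0.8],[0,0,0,0,0.8],[0,0,-0.3,0,0.8],[0,0,-0.7,0,0.8],[0,0,-0.9,0.5,0.8],[0,0,-0.7,1,0.8],[0,0,0,1,0.8],[0,0,0,1,0.8],[0,0,0,1,0.8],[0,0,0,1,0.8]]'
python3 -m creep '[[0,0,0,1,0.8],[0,0,0,0.4,0.8],[0,0,0,0,0.8]]'
python3 go.py green
```

```text
clock: 10.62
position: [0.5077, 0.1164, 0.1536]
ee_rot: [2.268, 2.174, 0.001]
force: [0.6, -0.2, -0.8]
width: 0.803
gripper_force: 0.0
clock: 11.0
position: [0.5077, 0.1164, 0.1532]
ee_rot: [2.368, 2.064, 0.001]
force: [0.4, -0.2, -0.3]
width: 0.802
gripper_force: 0.0
t 11.0 pos [0.5077 0.1164 0.1532] tilt -1.0 turn units 0.04 shift units after turn [-7.88  0.44  2.65] now-axes [-7.88  0.42  2.65] w 0.802 gf 0.0 F [ 0.4 -0.2 -0.3] j [ 0.03  0.39 -0.47  1.89  0.22  0.91 -0.68]
```

```bash
python3 -m creep '[[-0.4,0.02,0,0,0.8],[-0.8,0.04,0,0,0.8],[-1,0.06,0,0,0.8],[-1,0.06,0,0,0.8],[-1,0.06,0,0,0.8],[-1,0.06,0,0,0.8],[-1,0.06,0,0,0.8],[-0.8,0.04,0,0,0.8],[-0.6,0.03,0,0,0.8],[-0.28,0,0,0,0.8],[0,0,0,0,0.8]]'
python3 go.py green
```

```text
clock: 12.38
position: [0.4809, -0.199, 0.1526]
ee_rot: [-2.37, -2.062, 0.0]
force: [-0.3, -0.2, -0.8]
width: 0.802
gripper_force: 0.0
t 12.375 pos [ 0.4809 -0.199   0.1526] tilt -1.0 turn units 0.01 shift units after turn [0.03 0.01 2.64] now-axes [0.03 0.01 2.64] w 0.802 gf 0.0 F [-0.3 -0.2 -0.8] j [ 0.58  0.38 -0.38  1.89  0.17  0.9  -0.02]
```

```bash
python3 -m creep '[[0.03,0,0.5,0,0.8],[0,0,0.6,0,0.8],[0,0,0.6,0,0.8],[0,0,0.5,0,0.8],[0,0,0.38,0,0.8],[0,0,0,0,0.8],[0,0,0,0,0.3],[0,0,0,0,0.3],[0,0,0,0,0.3],[0,0,0,0,0.3],[0,0,0,0,0.3]]' 25
python3 go.py green
python3 -m creep '[[0,0,-0.3,0,0.3],[0,0,-0.6,-0.5,0.3],[0,0,-0.7,-1,0.3],[0,0,-0.7,-1,0.3],[0,0,-0.5,-1,0.3],[0,0,-0.3,-1,0.3],[0,0,0,-1,0.3],[0,0,0,-1,0.3],[0,0,0,-0.4,0.3],[0,0,0,0,0.3]]' 25
python3 go.py p2
```

```text
clock: 13.75
position: [0.4819, -0.1973, 0.0498]
ee_rot: [2.369, 2.063, 0.0]
force: [-0.2, 0.6, 3.1]
width: 0.43
gripper_force: 25.0
t 13.75 pos [ 0.4819 -0.1973  0.0498] tilt -1.0 turn units 0.03 shift units after turn [-0.02 -0.01  0.07] now-axes [-0.02 -0.01  0.07] w 0.43 gf 24.98286370479036 F [-0.2  0.6  3.1] j [ 0.53  0.52 -0.33  1.99  0.26  0.67 -0.1 ]
clock: 15.0
position: [0.4815, -0.1971, 0.1737]
ee_rot: [-1.809, -2.568, 0.0]
force: [0.2, 0.2, -0.8]
width: 0.429
gripper_force: 25.0
t 15.0 pos [ 0.4815 -0.1971  0.1737] tilt -1.0 turn units 0.04 shift units after turn [8.81 3.26 3.17] now-axes [8.8  3.28 3.17] w 0.429 gf 24.976594772888348 F [ 0.2  0.2 -0.8] j [ 0.68  0.37 -0.51  1.86  0.22  0.96  0.42]
```

```bash
python3 -m creep '[[0.4,0.15,0,0,0.3],[0.8,0.3,0,0,0.3],[0.9,0.34,0,0,0.3],[0.9,0.34,0,0,0.3],[0.9,0.34,0,0,0.3],[0.9,0.34,0,0,0.3],[0.9,0.34,0,0,0.3],[0.9,0.34,0,0,0.3],[0.9,0.34,0,0,0.3],[0.8,0.28,0,0,0.3],[0.5,0.15,0,0,0.3],[0,0,0,0,0.3]]'
python3 go.py p2
```

```text
clock: 16.5
position: [0.4845, 0.1811, 0.1737]
ee_rot: [-1.803, -2.572, -0.001]
force: [0.6, -0.3, -1.8]
width: 0.429
gripper_force: 25.0
t 16.5 pos [0.4845 0.1811 0.1737] tilt -1.0 turn units 0.11 shift units after turn [-0.08  0.03  3.17] now-axes [-0.08  0.03  3.17] w 0.429 gf 24.977089415187947 F [ 0.6 -0.3 -1.8] j [ 0.02  0.39 -0.62  1.86  0.27  0.97 -0.38]
```

```bash
python3 -m creep '[[-0.05,0.03,0.4,0.1,0.3],[0,0,0.7,0,0.3],[0,0,0.7,0,0.3],[0,0,0.6,0,0.3],[0,0,0.4,0,0.3],[0,0,0.2,0,0.3],[0,0,0.07,0,0.3],[0,0,0,0,0.3],[0,0,0.02,0,0.3]]'
python3 go.py p2
python3 -m creep '[[0,0,0,0,0.3],[0,0,0,0,0.8],[0,0,0,0,0.8],[0,0,0,0,0.8],[0,0,-0.3,0,0.8],[0,0,-0.7,0,0.8],[0,0,-0.9,0.5,0.8],[0,0,-0.7,1,0.8],[0,0,0,1,0.8],[0,0,0,1,0.8],[0,0,0,1,0.8],[0,0,0,1,0.8]]'
python3 -m creep '[[0,0,0,1,0.8],[0,0,0,0.4,0.8],[0,0,0,0,0.8]]'
python3 go.py blue
```

```text
clock: 17.62
position: [0.4879, 0.177, 0.0506]
ee_rot: [1.817, 2.562, 0.002]
force: [1.0, 0.2, -0.3]
width: 0.433
gripper_force: 25.0
t 17.625 pos [0.4879 0.177  0.0506] tilt -1.0 turn units -0.05 shift units after turn [ 0.05 -0.02  0.09] now-axes [ 0.05 -0.02  0.09] w 0.433 gf 24.97688532457687 F [ 1.   0.2 -0.3] j [-0.06  0.55 -0.53  1.98  0.41  0.72 -0.51]
clock: 19.12
position: [0.4875, 0.177, 0.1548]
ee_rot: [2.275, 2.166, 0.001]
force: [0.4, 0.4, -0.6]
width: 0.8
gripper_force: 0.0
clock: 19.5
position: [0.4875, 0.1769, 0.1543]
ee_rot: [2.375, 2.056, 0.001]
force: [-1.0, -0.9, -0.5]
width: 0.802
gripper_force: 0.0
t 19.5 pos [0.4875 0.1769 0.1543] tilt -1.0 turn units -0.06 shift units after turn [-10.78   1.26   2.68] now-axes [-10.77   1.3    2.68] w 0.802 gf 0.0 F [-1.  -0.9 -0.5] j [-0.07  0.39 -0.5   1.89  0.23  0.92 -0.82]
```

```bash
python3 -m creep '[[-0.5,0.06,0,0,0.8],[-0.9,0.11,0,0,0.8],[-1,0.12,0,0,0.8],[-1,0.12,0,0,0.8],[-1,0.12,0,0,0.8],[-1,0.12,0,0,0.8],[-1,0.12,0,0,0.8],[-1,0.12,0,0,0.8],[-1,0.12,0,0,0.8],[-1,0.12,0,0,0.8],[-0.9,0.1,0,0,0.8],[-0.48,0.05,0,0,0.8]]'
python3 -m creep '[[0,0,0,0,0.8],[0,0,0,0,0.8]]'
python3 go.py blue; python3 - <<'E'
from h import *
im=vision.get_image("scene")["pixels"][80:300,80:320]
cv2.imwrite("pics/s2.png",cv2.resize(im,None,fx=2.5,fy=2.5))
E
```

```text
clock: 21.0
position: [0.4755, -0.2593, 0.1539]
ee_rot: [2.377, 2.053, -0.0]
force: [0.4, 1.1, 0.3]
width: 0.802
gripper_force: 0.0
clock: 21.25
position: [0.4763, -0.2554, 0.154]
ee_rot: [-2.374, -2.057, -0.001]
force: [0.5, -0.1, -0.6]
width: 0.798
gripper_force: 0.0
t 21.25 pos [ 0.4763 -0.2554  0.154 ] tilt -1.0 turn units -0.04 shift units after turn [-0.04  0.03  2.67] now-axes [-0.04  0.03  2.67] w 0.798 gf 0.0 F [ 0.5 -0.1 -0.6] j [ 0.67  0.4  -0.36  1.85  0.18  0.92  0.08]
```

View pics/s2.png

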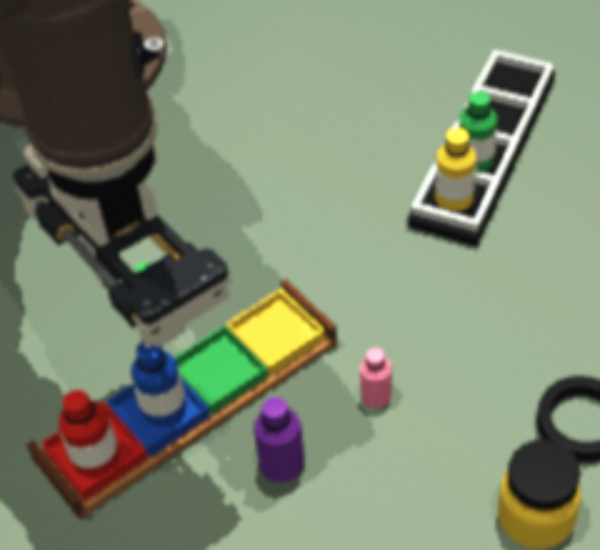

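Yellow (455,170) and green (480,130) stand upright in their two pockets. Blue (158,385) is ready and the gripper is above it.

```bash
python3 -m creep '[[-0.03,0.03,0.5,0,0.8],[0,0,0.6,0,0.8],[0,0,0.6,0,0.8],[0,0,0.5,0,0.8],[0,0,0.4,0,0.8],[0,0,0,0,0.8],[0,0,0,0,0.3],[0,0,0,0,0.3],[0,0,0,0,0.3],[0,0,0,0,0.3],[0,0,0,0,0.3]]' 25
python3 go.py blue
python3 -m creep '[[0,0,-0.3,0,0.3],[0,0,-0.6,-0.5,0.3],[0,0,-0.7,-1,0.3],[0,0,-0.7,-1,0.3],[0,0,-0.5,-1,0.3],[0,0,-0.3,-1,0.3],[0,0,0,-1,0.3],[0,0,0,-1,0.3],[0,0,0,-0.4,0.3],[0,0,0,0,0.3]]' 25
python3 go.py p3
```

```text
clock: 22.68
position: [0.4772, -0.2588, 0.0502]
ee_rot: [2.376, 2.054, 0.0]
force: [-0.7, -0.3, 3.0]
width: 0.43
gripper_force: 25.0
t 22.675 pos [ 0.4772 -0.2588  0.0502] tilt -1.0 turn units -0.07 shift units after turn [ 0.05 -0.    0.08] now-axes [ 0.05 -0.    0.08] w 0.43 gf 24.97532548251911 F [-0.7 -0.3  3. ] j [ 0.63  0.54 -0.32  1.94  0.25  0.7   0.01]
clock: 23.92
position: [0.4769, -0.2586, 0.1742]
ee_rot: [1.818, 2.562, -0.0]
force: [-0.2, 0.7, -0.3]
width: 0.429
gripper_force: 25.0
t 23.925 pos [ 0.4769 -0.2586  0.1742] tilt -1.0 turn units -0.06 shift units after turn [11.88  3.88  3.18] now-axes [11.89  3.83  3.18] w 0.429 gf 24.969071500861446 F [-0.2  0.7 -0.3] j [ 0.77  0.4  -0.49  1.81  0.22  0.98  0.52]
```

```bash
python3 -m creep '[[0.4,0.13,0,0,0.3],[0.8,0.26,0,0,0.3],[1,0.33,0,0,0.3],[1,0.33,0,0,0.3],[1,0.33,0,0,0.3],[1,0.33,0,0,0.3],[1,0.33,0,0,0.3],[1,0.33,0,0,0.3],[1,0.33,0,0,0.3],[1,0.33,0,0,0.3],[1,0.33,0,0,0.3],[0.9,0.3,0,0,0.3]]'
python3 -m creep '[[0.5,0.15,0,0,0.3],[0.28,0.07,0,0,0.3],[0,0,0,0,0.3],[0,0,0,0,0.3]]'
python3 go.py p3
```

```text
clock: 25.42
position: [0.467, 0.2113, 0.1741]
ee_rot: [-1.816, -2.563, -0.0]
force: [0.8, -0.7, -1.4]
width: 0.431
gripper_force: 25.0
clock: 25.92
position: [0.4663, 0.24, 0.1738]
ee_rot: [1.819, 2.561, -0.001]
force: [0.6, -0.2, -1.3]
width: 0.427
gripper_force: 25.0
t 25.925 pos [0.4663 0.24   0.1738] tilt -1.0 turn units -0.07 shift units after turn [ 0.04 -0.03  3.17] now-axes [ 0.04 -0.03  3.17] w 0.427 gf 24.96938182378699 F [ 0.6 -0.2 -1.3] j [-0.09  0.41 -0.64  1.85  0.29  0.99 -0.52]
```

```bash
python3 -m creep '[[0.04,-0.03,0.4,-0.05,0.3],[0,0,0.7,0,0.3],[0,0,0.7,0,0.3],[0,0,0.6,0,0.3],[0,0,0.4,0,0.3],[0,0,0.2,0,0.3],[0,0,0.07,0,0.3],[0,0,0,0,0.3],[0,0,0.02,0,0.3]]'
python3 go.py p3
python3 -m creep '[[0,0,0,0,0.3],[0,0,0,0,0.8],[0,0,0,0,0.8],[0,0,0,0,0.8],[0,0,-0.3,0,0.8],[0,0,-0.7,0,0.8],[0,0,-0.9,0.5,0.8],[0,0,-0.7,1,0.8],[0,0,0,1,0.8],[0,0,0,1,0.8],[0,0,0,1,0.8],[0,0,0,1,0.8]]'
python3 -m creep '[[0,0,0,1,0.8],[0,0,0,0.4,0.8],[0,0,0,0,0.8]]'
python3 go.py red
```

```text
clock: 27.05
position: [0.4651, 0.2425, 0.051]
ee_rot: [1.813, 2.565, 0.002]
force: [-0.6, 0.3, -0.1]
width: 0.431
gripper_force: 25.0
t 27.05 pos [0.4651 0.2425 0.051 ] tilt -1.0 turn units 0.0 shift units after turn [-0.03 -0.03  0.1 ] now-axes [-0.03 -0.03  0.1 ] w 0.431 gf 24.96929915202486 F [-0.6  0.3 -0.1] j [-0.18  0.56 -0.56  1.97  0.44  0.73 -0.65]
clock: 28.55
position: [0.4646, 0.2424, 0.1552]
ee_rot: [2.271, 2.17, 0.001]
force: [-0.3, -1.0, 0.5]
width: 0.797
gripper_force: 0.0
clock: 28.92
position: [0.4647, 0.2424, 0.1547]
ee_rot: [2.372, 2.06, 0.001]
force: [-0.2, 0.1, 0.2]
width: 0.8
gripper_force: 0.0
t 28.925 pos [0.4647 0.2424 0.1547] tilt -1.0 turn units -0.01 shift units after turn [-14.18   2.2    2.69] now-axes [-14.18   2.21   2.69] w 0.8 gf 0.0 F [-0.2  0.1  0.2] j [-0.19  0.4  -0.52  1.88  0.25  0.93 -0.96]
```

```bash
python3 -m creep '[[-0.5,0.08,0,0,0.8],[-0.9,0.14,0,0,0.8],[-1,0.16,0,0,0.8],[-1,0.16,0,0,0.8],[-1,0.16,0,0,0.8],[-1,0.16,0,0,0.8],[-1,0.16,0,0,0.8],[-1,0.16,0,0,0.8],[-1,0.16,0,0,0.8],[-1,0.16,0,0,0.8],[-1,0.16,0,0,0.8],[-1,0.16,0,0,0.8]]'
python3 -m creep '[[-1,0.14,0,0,0.8],[-0.9,0.12,0,0,0.8],[-0.6,0.08,0,0,0.8],[-0.28,0.04,0,0,0.8],[0,0,0,0,0.8],[0,0,0,0,0.8]]'
python3 go.py red
```

```text
clock: 30.42
position: [0.4725, -0.2208, 0.1546]
ee_rot: [2.371, 2.061, 0.0]
force: [0.5, 0.3, -0.6]
width: 0.803
gripper_force: 0.0
clock: 31.18
position: [0.4723, -0.3302, 0.1544]
ee_rot: [-2.37, -2.061, -0.001]
force: [0.7, 0.4, 0.2]
width: 0.798
gripper_force: 0.0
t 31.175 pos [ 0.4723 -0.3302  0.1544] tilt -1.0 turn units 0.0 shift units after turn [-0.03  0.02  2.69] now-axes [-0.03  0.02  2.69] w 0.798 gf 0.0 F [0.7 0.4 0.2] j [ 0.77  0.45 -0.34  1.76  0.18  0.96  0.21]
```

```bash
python3 -m creep '[[-0.03,0.02,0.5,0,0.8],[0,0,0.6,0,0.8],[0,0,0.6,0,0.8],[0,0,0.5,0,0.8],[0,0,0.42,0,0.8],[0,0,0,0,0.8],[0,0,0,0,0.3],[0,0,0,0,0.3],[0,0,0,0,0.3],[0,0,0,0,0.3],[0,0,0,0,0.3]]' 25
python3 go.py red
python3 -m creep '[[0,0,-0.3,0,0.3],[0,0,-0.6,-0.5,0.3],[0,0,-0.7,-1,0.3],[0,0,-0.7,-1,0.3],[0,0,-0.5,-1,0.3],[0,0,-0.3,-1,0.3],[0,0,0,-1,0.3],[0,0,0,-1,0.3],[0,0,0,-0.4,0.3],[0,0,0,0,0.3]]' 25
python3 go.py p4
```

```text
clock: 32.55
position: [0.4728, -0.3332, 0.0499]
ee_rot: [2.372, 2.059, 0.0]
force: [0.4, 1.0, 2.7]
width: 0.432
gripper_force: 25.0
t 32.55 pos [ 0.4728 -0.3332  0.0499] tilt -1.0 turn units -0.03 shift units after turn [ 0.04 -0.    0.07] now-axes [ 0.04 -0.    0.07] w 0.432 gf 24.98070714997084 F [0.4 1.  2.7] j [ 0.74  0.58 -0.31  1.85  0.25  0.74  0.15]
clock: 33.8
position: [0.4725, -0.333, 0.1738]
ee_rot: [1.814, 2.565, -0.0]
force: [0.1, -0.4, -0.8]
width: 0.43
gripper_force: 25.0
t 33.8 pos [ 0.4725 -0.333   0.1738] tilt -1.0 turn units -0.01 shift units after turn [15.24  4.6   3.17] now-axes [15.25  4.59  3.17] w 0.43 gf 24.975595393225376 F [ 0.1 -0.4 -0.8] j [ 0.86  0.45 -0.47  1.73  0.24  1.02  0.64]
```

```bash
python3 -m creep '[[0.4,0.12,0,0,0.3],[0.8,0.24,0,0,0.3],[1,0.3,0,0,0.3],[1,0.3,0,0,0.3],[1,0.3,0,0,0.3],[1,0.3,0,0,0.3],[1,0.3,0,0,0.3],[1,0.3,0,0,0.3],[1,0.3,0,0,0.3],[1,0.3,0,0,0.3],[1,0.3,0,0,0.3],[1,0.3,0,0,0.3]]'
python3 -m creep '[[1,0.3,0,0,0.3],[1,0.3,0,0,0.3],[1,0.3,0,0,0.3],[0.7,0.22,0,0,0.3],[0.34,0.12,0,0,0.3],[0,0,0,0,0.3],[0,0,0,0,0.3]]'
python3 go.py p4
```

```text
clock: 35.3
position: [0.4485, 0.1362, 0.1737]
ee_rot: [1.813, 2.566, -0.0]
force: [1.2, -0.1, -1.0]
width: 0.431
gripper_force: 25.0
clock: 36.17
position: [0.4425, 0.3016, 0.1733]
ee_rot: [1.814, 2.564, -0.002]
force: [0.2, -0.6, -0.1]
width: 0.431
gripper_force: 25.0
t 36.175 pos [0.4425 0.3016 0.1733] tilt -1.0 turn units -0.02 shift units after turn [0.04 0.01 3.16] now-axes [0.04 0.01 3.16] w 0.431 gf 24.975734175823163 F [ 0.2 -0.6 -0.1] j [-0.2   0.43 -0.67  1.82  0.31  1.   -0.66]
```

```bash
python3 -m creep '[[0.04,0,0.4,0,0.3],[0,0,0.7,0,0.3],[0,0,0.7,0,0.3],[0,0,0.6,0,0.3],[0,0,0.4,0,0.3],[0,0,0.2,0,0.3],[0,0,0.07,0,0.3],[0,0,0,0,0.3],[0,0,0.02,0,0.3]]'
python3 go.py p4
python3 -m creep '[[0,0,0,0,0.3],[0,0,0,0,0.8],[0,0,0,0,0.8],[0,0,0,0,0.8],[0,0,-0.3,0,0.8],[0,0,-0.7,0,0.8],[0,0,-0.9,0,0.8],[0,0,-0.9,0,0.8],[0,0,-0.5,0,0.8]]'
python3 -m creep '[[-0.5,-0.2,0,0,0.8],[-1,-0.3,0,0,0.8],[-1,-0.3,0,0,0.8],[-1,-0.3,0,0,0.8],[-1,-0.3,0,0,0.8],[-1,-0.3,0,0,0.8],[-1,-0.3,0,0,0.8],[-1,-0.3,0,0,0.8],[-1,-0.3,0,0,0.8],[-0.5,-0.1,0,0,0.8],[0,0,0,0,0.8],[0,0,0,0,0.8]]'
python3 - <<'E'
from h import *
for n in("scene","top"):
    im=vision.get_image(n);cv2.imwrite(f"pics/{n}9.png",im["pixels"]);P=pts(im)
    w=(P[...,2]>.008)&(P[...,2]<.13)&(im["z_map"]>0)
    nc,l,st,ce=cv2.connectedComponentsWithStats(w.astype(np.uint8))
    for k in range(1,nc):
        q=P[l==k]
        if st[k,4]>50 and q.min(0)[0]>.3 and abs(q[:,1]).max()<.5: print(n,st[k],q.min(0).round(3),q.max(0).round(3))
    if n=="scene": continue
    m=(P[...,2]>.097)&(P[...,2]<.12)&(P[...,1]>.05)&(P[...,1]<.4)
    nc,l,st,ce=cv2.connectedComponentsWithStats(m.astype(np.uint8))
    a=np.radians(19.5)
    for k in range(1,nc):
        if st[k,4]>20:
            q=P[l==k];c=(q.min(0)+q.max(0))/2;d=c[:2]-[.4755,.2098]
            print(n,"cap local",(d@[np.cos(a),np.sin(a)]).round(4),(d@[-np.sin(a),np.cos(a)]).round(4),"top",q[:,2].max().round(4))
E
```

```text
clock: 37.3
position: [0.4423, 0.3049, 0.0506]
ee_rot: [1.813, 2.565, 0.002]
force: [0.4, 0.7, -0.9]
width: 0.432
gripper_force: 25.0
t 37.3 pos [0.4423 0.3049 0.0506] tilt -1.0 turn units 0.0 shift units after turn [-0.04 -0.01  0.09] now-axes [-0.04 -0.01  0.09] w 0.432 gf 24.97596566008724 F [ 0.4  0.7 -0.9] j [-0.28  0.58 -0.58  1.94  0.46  0.75 -0.79]
clock: 38.42
position: [0.4423, 0.3053, 0.1848]
ee_rot: [1.812, 2.565, 0.004]
force: [-0.3, 0.0, -0.4]
width: 0.798
gripper_force: 0.0
clock: 39.92
position: [0.4603, -0.0696, 0.1824]
ee_rot: [1.811, 2.567, 0.001]
force: [0.4, 0.7, -0.1]
width: 0.802
gripper_force: 0.0
scene [ 243   86   59   91 2372] [0.4   0.065 0.008] [0.559 0.352 0.111]
scene [337 180  23  35 570] [0.736 0.11  0.008] [0.782 0.155 0.098]
scene [133 185  13  20 193] [ 0.357 -0.194  0.01 ] [ 0.383 -0.168  0.063]
scene [  91  192  124   95 3958] [ 0.424 -0.375  0.008] [ 0.538 -0.086  0.034]
scene [224 220  13  21 226] [ 0.591 -0.129  0.008] [ 0.62  -0.102  0.067]
scene [ 279  230   53   69 1695] [ 0.725 -0.15   0.008] [0.825 0.029 0.079]
scene [181 239  21  33 510] [ 0.572 -0.244  0.008] [ 0.613 -0.204  0.094]
top [285  88  29  34 761] [ 0.757 -0.147  0.008] [ 0.821 -0.083  0.08 ]
top [241 101  34  33 468] [ 0.724 -0.056  0.008] [0.807 0.027 0.023]
top [186 104  22  25 416] [0.734 0.111 0.009] [0.778 0.157 0.098]
top [292 174  13  14 133] [ 0.589 -0.127  0.01 ] [ 0.618 -0.1    0.067]
top [333 177  22  19 308] [ 0.57  -0.242  0.01 ] [ 0.61  -0.203  0.093]
top [ 102  199  123   70 3887] [0.392 0.065 0.008] [0.558 0.355 0.11 ]
top [383 222  23  35 453] [ 0.423 -0.375  0.008] [ 0.505 -0.324  0.033]
top cap local -0.0021 -0.0977 top 0.1084
top cap local -0.0006 -0.0371 top 0.1092
top cap local 0.0002 0.0342 top 0.1091
top cap local -0.0012 0.1011 top 0.1097
```

View pics/scene9.png

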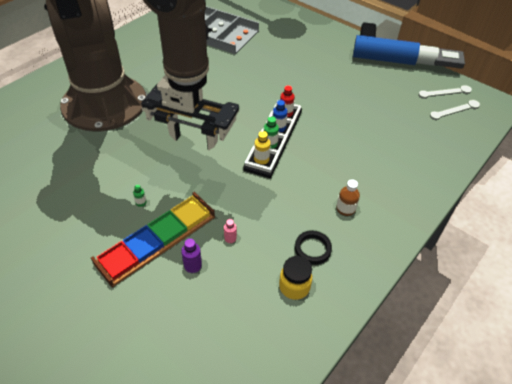

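View pics/top9.png

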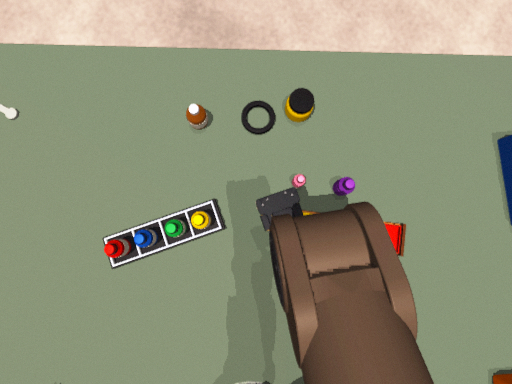

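In the top view all four bottles stand upright in their pockets, in reversed order from the left: red (116,248), blue (146,238), green (175,228), yellow (201,220). The caps are within about 4 mm of the pocket centres and at equal height. The bystanders have not moved and the arm is clear.

```bash
python3 -c "from cell import sign_off; print(sign_off())"
```

```text
the job is handed in; nothing more can be done
None
```

The four bottles stand upright and released in the black rack in reversed order (red, blue, green, yellow from the robot's left), the brown bottle, tub and tape roll have not moved, and the job was handed in at about 40 s.

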